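Stow a screwdriver in the bench chest, break the lid stay and close up

ROBOT

A 6-joint arm with a two-finger parallel gripper is mounted at the origin on a cart in front of the work surface, level with it; the furniture and walls round the work are solid. World frame = base frame: x ahead of the robot, y to its left, z up, the work surface at z = 0. Lengths are in m, angles in rad, forces in N, time in s.
With the tool pointing down it reaches from about 0.35 to 0.875 m from the base axis. Payload 15.5 kg.
Tool frame: the origin (TCP) lies between the finger pads; the fingertips stand 22 mm ahead of it and the grasp point (between the pads) lies 3 mm ahead of it; z points along the fingers, y is the line along which they close (so a half turn about z gives the same grasp; the last joint's range is limited). The gripper opens to 85 mm and grips with 20 to 120 N. Pads are 22 mm wide; open, the fingers measure 114 mm over their backs; the gripper's body (76 mm by 85 mm) begins 54 mm behind the grasp point. The pads swing forward as they close: fully open they stand 13 mm farther back than shut.
Start: joints at [-1.373, 0.494, 1.345, -0, 1.302, -0.096], TCP at [0.18, -0.598, 0.253] pointing down, gripper open.
Joint ranges: [-2.91, 2.91], [-0.82, 2.16], [0.22, 2.67], [-1.22, 4.37], [0.12, 2.79], [-3.08, 3.08]. Speed limits (rad/s): [1.89, 1.89, 2.57, 3.01, 3.01, 3.01].

INTERFACE

Orientations are given as [roll, pitch, yaw] about the fixed x, y, z axes, in that order (R = Rz(yaw) Ry(pitch) Rx(roll)).
In Python, from rig import env gives the robot as it stands. Calls block until the motion is done:
- env.reach(position, orientation): joint-space move of the TCP to a pose.
- env.servo_line(position, attitude=None, max_speed=0.15, guard=None): straight line of the TCP; attitude=None keeps the orientation; max_speed is the mean speed in m/s. With guard (N) it stops when the force on the tool has changed by that much, and returns True; else False.
- env.goto_joints(angles): joint-space move.
- env.set_gripper(opening): finger opening in m; the grip force is fixed at half the most; returns when the fingers have stopped.
- env.dwell(seconds).
- env.solve_ik(position, orientation): joint angles nearest the present ones, or None.
- env.read_state(): the state.
- env.capture(name): name is "scene" or "top" or "wrist"; returns a dict with "image" (400x640x3 uint8, blue, green, red), "z_map" (400x640 float32, m along the optical axis (not along the pixel's ray), 0 where there is no reading), "camera_matrix" (3x3 intrinsics, pixels), "extrinsics" (4x4, takes a point from world to camera coordinates); the wrist camera has in their place "mount" (4x4, takes a point from camera to tool coordinates, whose origin is the TCP and whose axes are the flange's). Camera axes: x right, y down, z forward; pixel columns grow to the right and rows downward; lengths in m; the calibration is good to about 2 mm. A picture is of the moment at which its call begins: read the wrist's pose just before it.
A pose or a line that the arm cannot do raises env.Unreachable and nothing moves.
- env.hand_in(): hands the job in; it is judged then, once.
The state is a dict: "time_s": time; "joints": joint angles; "qd": joint speeds; "joint_efforts": joint torques, N m; "tool_pos": TCP position; "ee_rot": TCP orientation; "wrist_force": force on the tool from outside, world axes, zero at the start; "ft_torque": the same for the moment, N m; "grip_width": finger opening in m; "gripper_force": force on a finger pad.
Only numpy, scipy, OpenCV 4.12 (cv2) and the standard library are available. Lean on these libraries where they do the work, as an engineer would, in place of code of your own. Each camera call takes 0.05 s, during which the arm holds its last target. There are 200 camera calls.

TASK

Draw the small screwdriver out of the pigeonhole by the end of its handle and put it down on the bench, clear of the pigeonhole; then take it again nearer its middle, where the trough's cut-out leaves room for fingers, and lay it flat in its trough in the open chest. After that slide the chest's inner cover over it until it is shut against the frame, press down the button at the knee of the locked lid stay to break it, and finally lower the lid gently until it is fully closed. Leave the pliers, the roll of tape and the circuit board where they are.

Things in the scene. Friction and masses are not known exactly. Their poses are not given: they have to be found in the camera images.
- chest: grey steel bench chest, fixed, 186 mm deep (x), 240 mm wide (y), 66 mm high to its rim, walls 6 mm; origin at the centre of its underside, own x to the back (lid hinge), y to the left, z up. Its left half (y 0 to 114 mm) holds a black insert, top at z 50 mm, with the screwdriver's trough; the right half is a plain shallow tray
- trough (a point): centre of the floor of the trough, at (0, 60, 26) mm in the chest. The trough runs along the chest's x, 160 mm long, 28 mm wide, 24 mm deep, with a finger cut-out in its middle, 44 mm long (x), 84 mm wide (y), equally deep; elsewhere beside the trough fingers cannot go down. The screwdriver may lie either way round
- cover_rib (a point): middle of the top of the rib on the sliding inner cover. The cover is an aluminium plate 170 mm (x) by 112 mm (y), 5 mm thick, its upper face 58 mm above the chest's underside; the rib stands 16 mm above that face (top at 74 mm), 10 mm thick in y, 70 mm long in x, along the cover's left edge
- cover (a joint): travel of the inner cover to the chest's left (+y), m: about 0 to 0.012 at the start (over the right half), 0.114 when shut over the trough against the left wall. It slides with about 1.5 N of friction
- lid (a joint): closing angle of the lid, rad: 0 at the start, when it stands open 83 degrees (leaning a little forward), 1.45 when closed. A stiff hinge (about 0.36 N m): it stays where it is left and does not fall; pushed near its edge it takes 1 to 5 N. It cannot be closed before the stay is broken. The shelf over the back of the bench is near: keep the wrist in front of it
- lid_hinge (a point): middle of the lid's hinge line, on the chest's far rim, at (93, 0, 66) mm in the chest; the hinge runs along the chest's y
- lid_edge (a point): middle of the free edge of the lid's outer face (the face that is on top when closed, at the back when open), 186 mm from the hinge line along the lid. The lid is 240 mm wide and 24 mm thick, hollow inside; closed, its outer face lies 90 mm above the bench
- knee_button (a point): centre of the steel button at the stay's knee: a cylinder 20 mm in diameter, 26 mm long along the chest's y, outside the chest's right (-y) side. The stay's two flat bars lie between button and chest, within 14 mm of the wall. Pressed down 15 to 30 mm with 3 to 10 N it moves down and back (about equally), the stay breaks and the lid comes forward 2 to 9 degrees
- stay_knee (a joint): fold of the lid stay's knee, rad: 0 when locked (0.06 over centre, against its stop), grows as the knee is pressed in and folds; 0.35 or more is well broken. About 2.9 when the lid is closed
- pigeonhole: low plywood unit with two bays, fixed to the bench, 120 mm deep (x), 112 mm wide (y), 40 mm high; origin at the centre of its underside; bays open at its front (-x) and have no floor, each 50 mm wide and 36 mm high inside
- bay_mouth (a point): middle of the mouth of the left bay (+y), which holds the screwdriver: at (-60, 27, 18) mm in the pigeonhole unit
- screwdriver: small screwdriver, 141 mm long, lying on the bench with its blade in the bay; origin under its middle, its x points from handle to tip. Handle 74 mm long (x -70 to +4 mm), 16 mm thick; blade a 3 mm rod to x +70 mm. At the start the handle's end sticks 28 to 36 mm out of the bay. Its middle, to take it by: about x = -12 mm (front of the handle). About 0.07 kg
- screwdriver_mid (a point): the screwdriver's middle on its axis, 8 mm above the body's origin, so 8 mm above what it lies on however it has rolled
- pliers: long-nosed pliers with yellow grips, 159 x 48 x 11 mm, lying left of the chest; origin at the centre of the underside. Leave alone
- tape: roll of black tape, 62 mm across, 19 mm high, lying behind the chest to the left; origin at the centre of the underside. Leave alone
- board: brown circuit board, 84 x 100 x 13 mm, lying behind the chest; origin at the centre of the underside. Leave alone

How it is judged:
By the outcome, as a careful person would: the job done as asked, in the order asked, and still so for the second after the job is handed in, with the robot touching nothing.
It also fails if it takes over 67 s, if anything falls off the work surface, if the arm or the gripper's body presses on something with over 40 N, if the wrist force passes 120 N, or if a joint passes its speed limit or range.

## Working session

There is one attempt and no reset: what is moved stays moved. The work goes in short steps, each a Python script; the robot and the scene stay as the last script left them, time stands still between calls to the robot, and variables do not carry over. Pictures are saved under pics/ and viewed, at most 14 in all, crops included, and the job is handed in when it is done.

```bash
ls; mkdir -p pics; cat > h.py <<'E'
import numpy as np, cv2
from rig import env
def cap(n):
    c=env.capture(n); return c
def world(c,u,v,z=None):
    """pixel(s)->world by depth, or on plane z"""
    K=np.array(c["camera_matrix"]);T=np.linalg.inv(np.array(c["extrinsics"]))
    u=np.atleast_1d(u).astype(float);v=np.atleast_1d(v).astype(float)
    r=np.stack([(u-K[0,2])/K[0,0],(v-K[1,2])/K[1,1],np.ones_like(u)],1)
    if z is None:
        p=r*c["z_map"][v.astype(int),u.astype(int)][:,None]
        return p@T[:3,:3].T+T[:3,3]
    d=r@T[:3,:3].T; s=(z-T[2,3])/d[:,2]
    return T[:3,3]+d*s[:,None]
E
python3 - <<'E'
from h import *
import pickle
for n in("scene","top"):
    c=cap(n); cv2.imwrite(f"pics/{n}0.png",c["image"]); pickle.dump(c,open(n+"0.pkl","wb"))
    T=np.linalg.inv(np.array(c["extrinsics"]));print(n,T[:3,3],T[:3,2],(c["z_map"]==0).mean())
print(env.read_state())
E
```

```text
pics
scene [-0.01182421  0.47676058  1.11658132] [ 0.46139269 -0.39698325 -0.79342364] 0.00415234375
top [ 0.49840643 -0.03705847  1.28620092] [ 0.039061    0.01611253 -0.99910691] 0.00391796875
{'time_s': 0.1, 'joints': array([-1.37347272e+00,  4.94147207e-01,  1.34607159e+00,  1.15375138e-06,
        1.30251013e+00, -9.55146882e-02]), 'qd': array([ 1.43241287e-03,  2.05543498e-04, -9.71271201e-04, -1.76520658e-04,
       -7.95331785e-04,  5.26153202e-06]), 'joint_efforts': array([-1.32892892e-04, -8.83594179e+01, -3.84562004e+01, -1.53809765e-04,
        5.17355948e-03,  3.65441906e-05]), 'tool_pos': array([ 0.18035388, -0.59809418,  0.25274278]), 'ee_rot': array([-3.14046167e+00, -1.09472881e-04,  2.92837931e-01]), 'wrist_force': array([-0.17989758, -0.99761833, -1.16712555]), 'ft_torque': array([0.06543747, 0.0327758 , 0.01049932]), 'gripper_force': 0.0, 'grip_width': 0.08552947285224748}
```

View pics/scene0.png

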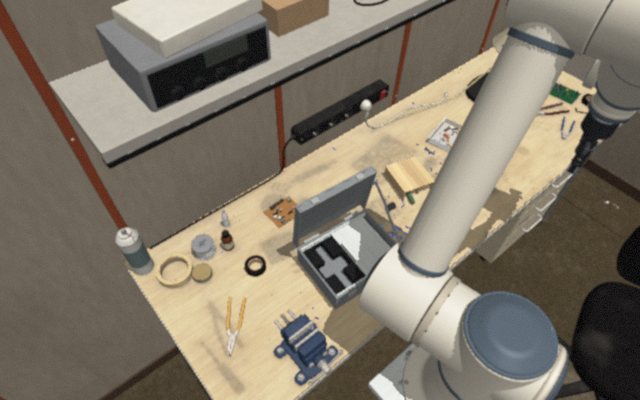

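View pics/top0.png

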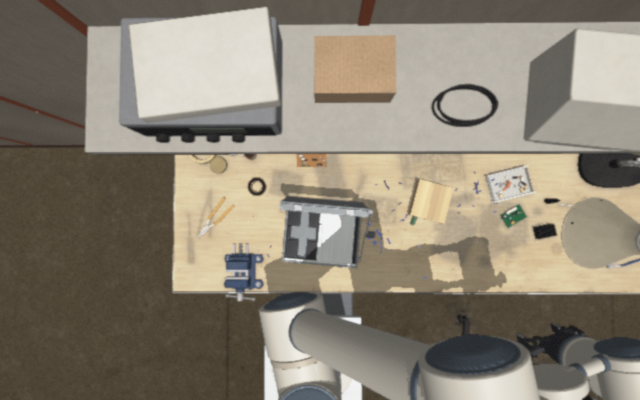

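The scene view shows the chest at about (345,250), the pliers at (235,325) and the pigeonhole at (410,175). In the top view the chest is at (285–370, 200–265), the pigeonhole at (432,200) and the green handle at (413,220). I'll enlarge the top view.

```bash
python3 - <<'E'
from h import *
import pickle
c=pickle.load(open("top0.pkl","rb"))
im=c["image"][165:285,270:470]
cv2.imwrite("pics/topc.png",cv2.resize(im,None,fx=4,fy=4,interpolation=cv2.INTER_CUBIC))
# height map crop colour coded
vv,uu=np.mgrid[0:400,0:640]
P=world(c,uu.ravel(),vv.ravel()).reshape(400,640,3)
np.save("P0.npy",P)
def rect(m,name):
    q=P[m][:,:2].astype(np.float32); r=cv2.minAreaRect(q*1000); print(name,m.sum(),r,np.median(P[m][:,2]))
roi=np.zeros((400,640),bool); roi[170:232,400:465]=1
rect(roi&(P[...,2]>0.033)&(P[...,2]<0.05),"pigeon")
b=c["image"].astype(int)
g=roi&(b[...,1]>b[...,2]+12)&(b[...,1]>b[...,0]+5)
print(np.c_[np.where(g)][:60].T, P[g][:,:].mean(0))
roi[:]=0; roi[195:272,275:375]=1
m=roi&(P[...,2]>0.06)&(P[...,2]<0.072); rect(m,"rim")
m=roi&(P[...,2]>0.02)&(P[...,2]<0.2); rect(m,"all")
E
```

```text
pigeon 1305 ((533.1234130859375, -386.9449462890625), (113.07281494140625, 120.37704467773438), 74.6686019897461) 0.040292930695515095
[[217 217 217 218 218 218 219 219 219 219 220 220 220 220 221 221 221 222
  222 222 222 223 223 223]
 [413 414 415 413 414 415 412 413 414 415 412 413 414 415 412 413 414 411
  412 413 414 411 412 413]] [ 0.47065297 -0.33255487  0.01524646]
rim 841 ((435.553466796875, -36.678497314453125), (247.41970825195312, 210.01466369628906), 85.07035827636719) 0.06295645360401436
all 4347 ((432.6365051269531, -49.92457580566406), (274.2574462890625, 213.45082092285156), 84.97447204589844) 0.056792318154323285
```

View pics/topc.png

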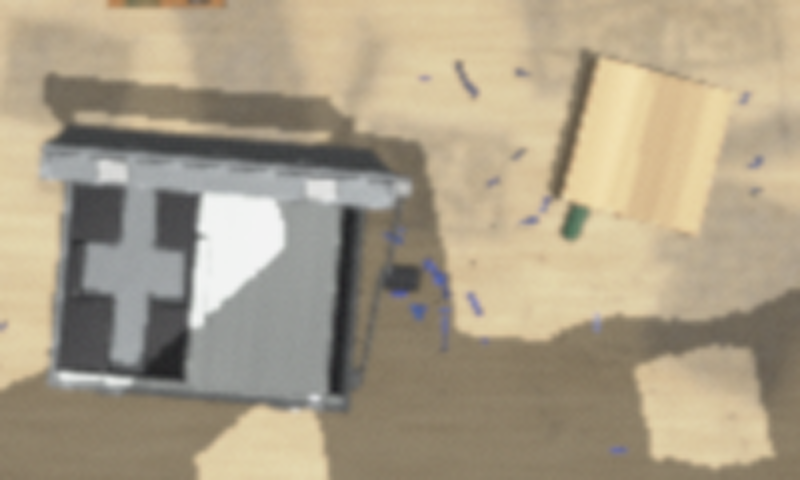

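Enlarged top view (4×, offset (270,165)): the chest's front edge runs (50,380)–(350,405), so its yaw is about −5°. The knee button is at (402,278), the green handle end at (575,222) and the pigeonhole front edge at (555,195)–(695,235). One more measurement, of the chest, button, shelf and rib, then I move.

```bash
python3 - <<'E'
from h import *
P=np.load("P0.npy"); 
S=P[40:150,300:560].reshape(-1,3); S=S[(S[:,2]>0.25)]
print("shelf z",np.percentile(S[:,2],[5,50]),"front x",S[:,0].min())
print("shelf front at cols",[ (c,P[153-6:160,c,0].round(3)[[0,3,6]],P[147:160,c,2].round(2)[[0,3,4,5,6,7,8]]) for c in (330,400)])
th=-0.086; R=np.array([[np.cos(th),np.sin(th)],[-np.sin(th),np.cos(th)]])
roi=P[180:275,268:385].reshape(-1,3); q=roi.copy(); q[:,:2]=roi[:,:2]@R.T
m=(q[:,2]>.058)&(q[:,2]<.073); a=q[m]
# left wall outer / front wall outer, per bins
for lo in np.arange(a[:,0].min(),a[:,0].max(),.03):
    b=a[(a[:,0]>=lo)&(a[:,0]<lo+.03)]; print("x%.3f ymax %.3f ymin %.3f"%(lo,b[:,1].max(),b[:,1].min()),len(b))
for lo in np.arange(a[:,1].min(),a[:,1].max(),.03):
    b=a[(a[:,1]>=lo)&(a[:,1]<lo+.03)]; print("y%.3f xmin %.3f"%(lo,b[:,0].min()),len(b))
# height profile along chest y at mid x
for xx in (.42,.46):
    b=q[abs(q[:,0]-xx)<.002]; b=b[np.argsort(-b[:,1])]; print(xx,[(round(y*1000),round(z*1000)) for y,z in b[:,1:]])
k=P[226:244,362:380]; print((k[...,2]*1000).round().astype(int)); 
l=q[(q[:,2]>.22)]; print("lid",l.min(0),l.max(0),len(l))
E
```

```text
shelf z [0.57855681 0.58105463] front x 0.4984064281513734
shelf front at cols [(330, array([0.618, 0.612, 0.61 ]), array([ 0.58,  0.58,  0.58,  0.57,  0.56, -0.  ,  0.  ])), (400, array([0.617, 0.612, 0.611]), array([ 0.58,  0.58,  0.58,  0.57,  0.55, -0.  , -0.  ]))]
x0.330 ymax 0.124 ymin -0.123 401
x0.360 ymax 0.124 ymin -0.122 228
x0.390 ymax 0.125 ymin -0.116 208
x0.420 ymax 0.124 ymin -0.115 197
x0.450 ymax 0.124 ymin -0.114 231
x0.480 ymax 0.124 ymin -0.115 125Traceback (most recent call last):
  File "<stdin>", line 11, in <module>
    return umr_maximum(a, axis, None, out, keepdims, initial, where)
ValueError: zero-size array to reduction operation maximum which has no identity
```

```bash
cat >> h.py <<'E'
def wristcap():
    s=env.read_state(); c=env.capture("wrist")
    from scipy.spatial.transform import Rotation as Ro
    T=np.eye(4); T[:3,:3]=Ro.from_euler("xyz",s["ee_rot"]).as_matrix(); T[:3,3]=s["tool_pos"]
    c["extrinsics"]=np.linalg.inv(T@np.array(c["mount"])); return c
def cloud(c):
    vv,uu=np.mgrid[0:400,0:640]; return world(c,uu.ravel(),vv.ravel()).reshape(400,640,3)
E
python3 - <<'E'
from h import *
import pickle
P=np.load("P0.npy"); 
th=-0.086; R=np.array([[np.cos(th),np.sin(th)],[-np.sin(th),np.cos(th)]])
roi=P[180:275,268:385].reshape(-1,3); q=roi.copy(); q[:,:2]=roi[:,:2]@R.T
m=(q[:,2]>.058)&(q[:,2]<.073); a=q[m]
for lo in np.arange(-.12,.12,.03):
    b=a[(a[:,1]>=lo)&(a[:,1]<lo+.03)]; print("y%.3f xmin %.3f"%(lo,b[:,0].min()))
for xx in (.42,.46):
    b=q[abs(q[:,0]-xx)<.0015]; b=b[np.argsort(-b[:,1])]; print(xx,*["%d:%d"%(round(y*1000),round(z*1000)) for y,z in b[:,1:]])
k=P[228:242,364:378]; print((k[...,2]*1000).round().astype(int)); 
m=(k[...,2]>.12);print(k[m].mean(0),m.sum())
l=q[(q[:,2]>.2)]; print("lid",l.min(0),l.max(0),len(l))
env.reach([.44,-.32,.22],[np.pi,0,-.28])
c=wristcap(); cv2.imwrite("pics/w1.png",c["image"]); pickle.dump(c,open("w1.pkl","wb")); print(c["mount"], env.read_state()["time_s"])
E
```

```text
y-0.120 xmin 0.333
y-0.090 xmin 0.332
y-0.060 xmin 0.333
y-0.030 xmin 0.333
y0.000 xmin 0.332
y0.030 xmin 0.332
y0.060 xmin 0.330
y0.090 xmin 0.333
0.42 185:-2 181:2 178:4 175:1 172:-1 168:2 165:1 162:0 154:3 152:-1 148:2 145:2 141:0 138:3 135:-1 132:-3 121:69 118:65 117:50 110:53 107:50 106:27 103:25 96:26 92:29 89:28 86:25 83:24 79:25 76:28 73:25 69:26 66:20 56:27 53:21 50:27 46:28 43:29 40:25 37:29 33:23 30:27 27:27 24:23 20:49 17:49 13:70 10:71 7:77 3:61 0:61 -3:57 -6:54 -9:55 -12:56 -16:56 -19:58 -22:58 -25:57 -32:60 -35:63 -38:55 -41:58 -44:58 -48:52 -51:58 -54:58 -57:59 -60:60 -63:57 -67:58 -70:54 -73:62 -76:61 -79:58 -83:57 -86:58 -89:58 -92:57 -96:54 -100:39 -103:39 -107:40 -109:43 -111:66 -114:65 -121:117 -124:-3 -124:120 -126:2 -130:0 -133:0 -140:0 -143:1 -147:-5 -153:1 -157:-3 -160:-2 -163:1 -166:6 -170:0 -173:1 -177:-1 -179:4 -183:0 -190:3 -193:4 -197:0 -200:1 -203:2
0.46 189:-4 185:5 182:1 178:3 175:0 172:1 168:5 166:-2 162:-2 158:4 155:2 151:3 148:2 145:-1 142:1 138:-1 135:0 132:0 122:62 119:66 117:48 114:50 111:48 107:51 104:55 101:53 94:49 91:50 88:51 85:47 81:50 79:
[... 1052 characters left out ...]
4   3]
 [135 133   1 143 142 140 143 142 146 143 143   0   2   5]
 [135   2  -3  -2   5   5   3   2  -1   5   5  -2  -4   4]
 [130   0   1  -5   2   1   0  -1  -4   0  -3   0   3   2]
 [128   3   0   2  -1   1  -3  -2   1   6   0   1  -1   4]
 [126  -2   4  -3  -4   0   2   2   6   0   4  -2   0   0]]
[ 0.43198992 -0.17174755  0.14512301] 79
lid [ 0.49609187 -0.13084939  0.20037025] [0.52745209 0.12483949 1.28620092] 1019
[[ 1.01323154e-03 -9.49687085e-01 -3.13198682e-01  8.10854526e-02]
 [ 9.99999218e-01  1.19196228e-03 -3.79185606e-04  7.44891371e-05]
 [ 7.33428688e-04 -3.13198053e-01  9.49687549e-01 -1.21153433e-01]
 [ 0.00000000e+00  0.00000000e+00  0.00000000e+00  1.00000000e+00]] 1.575
```

View pics/w1.png

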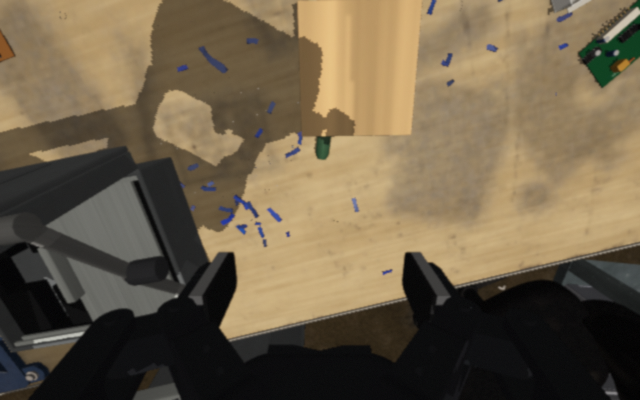

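The wrist view shows the handle end at (322,148), just below the bay front edge at row 135. It points almost along the tool axis.

```bash
cat >> h.py <<'E'
def handle(c,zr=(.002,.1),zp=.010):
    b=cv2.GaussianBlur(c["image"],(3,3),0).astype(int)
    g=((b[...,1]>b[...,2]+10)&(b[...,1]>b[...,0]-2)).astype(np.uint8)
    n,l,st,ce=cv2.connectedComponentsWithStats(g)
    out=[]
    for i in range(1,n):
        if st[i,4]<60: continue
        v,u=np.where(l==i); p=world(c,u,v,zp)[:,:2]
        out.append((st[i,4],ce[i].round(),[np.round(k,4) for k in cv2.minAreaRect((p*1000).astype(np.float32))],p))
    return out
E
python3 - <<'E'
from h import *
import pickle
c=pickle.load(open("w1.pkl","rb"))
for a,ce,r,p in handle(c):
    e=np.linalg.svd(p-p.mean(0),full_matrices=False)[2][0]; print(a,ce,r,p.mean(0),np.degrees(np.arctan2(e[1],e[0])))
P=cloud(c); m=(abs(P[...,2]-.04)<.004); m[:, :280]=0; m[145:]=0; m[:,430:]=0
q=(P[m][:,:2]*1000).astype(np.float32); print(cv2.minAreaRect(q),m.sum())
m=P[...,2]>.03; m[:,:280]=0;m[:,430:]=0;m[150:]=0
f=[];
for u in range(305,410,5):
    v=np.where(m[:,u])[0].max(); f.append([u,v])
f=np.array(f); w=world(c,f[:,0],f[:,1],.04); print(np.polyfit(w[:,1],w[:,0],1),w[[0,-1]])
# button from top
P0=np.load("P0.npy"); k=P0[232:236,368:374].reshape(-1,3); print(k.mean(0))
k=P0[231:238,374:378]; print(P0[234,364:378,1].round(3),P0[229:240,371,0].round(3))
E
```

```text
1645 [612.  54.] [array([ 483.2883, -651.4527]), array([48.5978, 60.3729]), np.float64(29.2801)] [ 0.47901846 -0.64720071] 114.53207822667615
226 [322. 147.] [array([ 467.8108, -332.7866]), array([12.5513, 22.7668]), np.float64(73.8849)] [ 0.46853874 -0.33279466] 158.87276182970683
((533.4209594726562, -386.24456787109375), (112.11073303222656, 120.2036361694336), 74.9192886352539) 15828
[0.27154008 0.57677219] [[ 0.49012173 -0.32015735  0.04      ]
 [ 0.46296643 -0.41861173  0.04      ]]
[ 0.43392206 -0.17584138  0.1480801 ]
[-0.172 -0.16  -0.163 -0.166 -0.168 -0.171 -0.174 -0.178 -0.18  -0.183
 -0.186 -0.209 -0.213 -0.216] [0.441 0.437 0.441 0.438 0.435 0.432 0.43  0.427 0.423 0.411 0.407]
```

```bash
python3 - <<'E'
from h import *
y=np.radians(-18); a=np.array([np.cos(y),np.sin(y),0]); o=[np.pi,0,y]
g=np.array([.468,-.333,.0245])
env.set_gripper(.05)
env.servo_line(g+[0,0,.05],o,max_speed=.25); print(env.servo_line(g,max_speed=.12,guard=8))
env.set_gripper(0); s=env.read_state(); print(s["grip_width"],s["gripper_force"],s["tool_pos"],s["time_s"])
env.servo_line(g+[0,0,.004],max_speed=.05)
env.servo_line(g+[0,0,.006]-.130*a,max_speed=.12); s=env.read_state(); print(s["grip_width"],s["wrist_force"],s["time_s"])
c=cap("top"); cv2.imwrite("pics/t2.png",cv2.resize(c["image"][165:305,330:480],None,fx=4,fy=4)); print(s["tool_pos"])
E
```

```text
False
0.013545731350253849 58.09069518408705 [ 0.46831579 -0.33325545  0.02541635] 3.7417
0.013294202974820035 [-0.42038743  0.07235384 -1.52417037] 5.225
[ 0.34500151 -0.29326589  0.03050025]
```

View pics/t2.png

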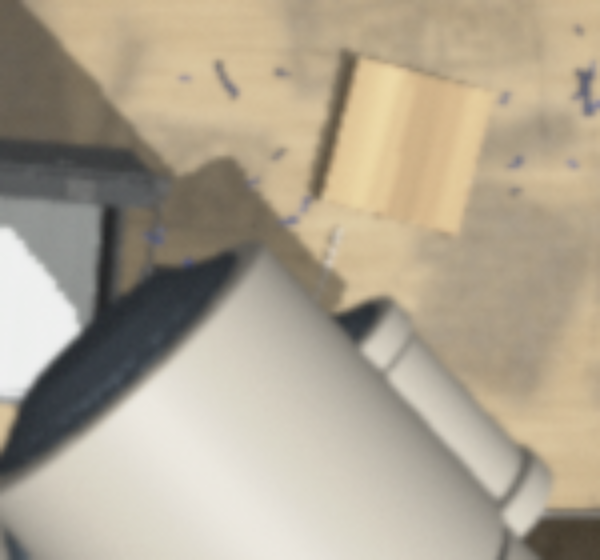

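The blade has come out: its tip is at (338,228), clear of the mouth. Next I lift it, set it down left of the pigeonhole and look.

```bash
python3 - <<'E'
from h import *
import pickle
p=np.array(env.read_state()["tool_pos"]); o=[np.pi,0,-.086]
env.servo_line(p+[-.01,.003,.04],max_speed=.2)
env.servo_line([.375,-.255,.07],o,max_speed=.2)
print(env.servo_line([.375,-.255,.0255],max_speed=.08,guard=4), env.read_state()["tool_pos"])
env.set_gripper(.05)
env.servo_line([.375,-.255,.08],max_speed=.2)
env.servo_line([.35,-.255,.2],max_speed=.3)
c=wristcap(); cv2.imwrite("pics/w2.png",c["image"]); pickle.dump(c,open("w2.pkl","wb")); print(env.read_state()["time_s"])
for a,ce,r,p in handle(c):
    e=np.linalg.svd(p-p.mean(0),full_matrices=False)[2][0]; print(a,ce,r,p.mean(0),np.degrees(np.arctan2(e[1],e[0])))
E
```

```text
True [ 0.37425735 -0.25518749  0.025354  ]
8.0917
790 [318. 134.] [array([ 398.4416, -257.4523]), array([13.2431, 72.507 ]), np.float64(83.5675)] [ 0.39772435 -0.2578044 ] 172.76936056698483
```

View pics/w2.png

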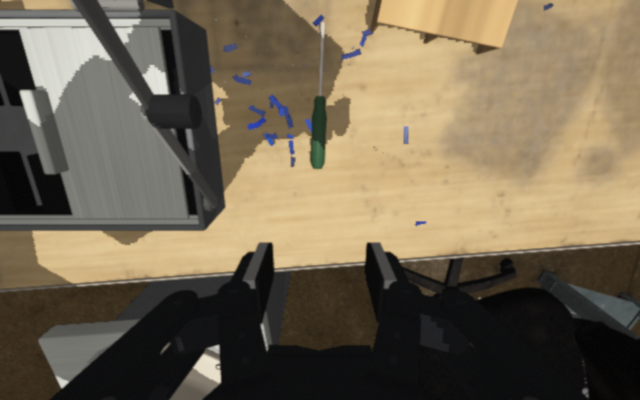

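The screwdriver now lies free on the bench: handle (318,168) to (320,97), tip near (322,20). The chest's right wall and the button at (175,110) are in view too. I'll regrasp it nearer the middle with the tool half-turned (camera away from the lid) and check the chest pose with this cloud.

```bash
python3 - <<'E'
from h import *
import pickle
c=pickle.load(open("w2.pkl","rb")); P=cloud(c)
th=-.086; R=np.array([[np.cos(th),np.sin(th)],[-np.sin(th),np.cos(th)]])
q=P.copy(); q[...,:2]=P[...,:2]@R.T; q=q[:240,:230].reshape(-1,3); 
a=q[(abs(q[:,2]-.066)<.005)]
for lo in np.arange(.33,.5,.02):
    b=a[(a[:,0]>=lo)&(a[:,0]<lo+.02)]
    if len(b): print("x%.2f ymin %.4f"%(lo,np.percentile(b[:,1],1)))
for lo in np.arange(-.12,.06,.02):
    b=a[(a[:,1]>=lo)&(a[:,1]<lo+.02)]; 
    if len(b): print("y%.2f xmin %.4f"%(lo,np.percentile(b[:,0],1)))
k=q[(q[:,2]>.125)&(q[:,2]<.155)&(q[:,1]<-.137)&(q[:,0]>.4)&(q[:,0]<.5)]; print("button",np.percentile(k,[2,50,98],axis=0))
k=q[(q[:,2]>.068)&(q[:,2]<.08)&(abs(q[:,1]-.008)<.02)]; print("rib",np.percentile(k,[2,50,98],axis=0))
yw=np.pi-.118; o=[np.pi,.1,yw]
g=np.array([.4215,-.2600,.0265])
env.reach(g+[0,0,.06],o)
print(env.servo_line(g,max_speed=.1,guard=8))
env.set_gripper(0); s=env.read_state(); print(s["grip_width"],s["tool_pos"],s["joints"],s["time_s"])
env.servo_line(g+[0,0,.10],max_speed=.2)
E
```

```text
x0.33 ymin -0.1142
x0.35 ymin -0.1236
x0.37 ymin -0.1238
x0.39 ymin -0.1147
x0.41 ymin -0.1147
x0.43 ymin 0.0053
x0.45 ymin -0.1147
x0.47 ymin -0.1147
x0.49 ymin -0.1147
y-0.12 xmin 0.3343
y-0.10 xmin 0.3332
y-0.08 xmin 0.3333
y-0.06 xmin 0.3331
y-0.04 xmin 0.3332
y-0.02 xmin 0.3332
y0.00 xmin 0.3335
y0.02 xmin 0.3330
y0.04 xmin 0.3330
button [[ 0.43657454 -0.15059958  0.13357778]
 [ 0.44608103 -0.14607112  0.14643259]
 [ 0.45483748 -0.13732505  0.14971999]]
rib [[0.39279011 0.00577979 0.06827871]
 [0.42786556 0.00835245 0.07391867]
 [0.4589884  0.01581845 0.07585423]]
False
0.012442397647366637 [ 0.42181665 -0.26019776  0.02702368] [-0.70880095  0.65840926  1.93907646  0.12498302  0.46299565 -2.27118646] 12.025
```

```bash
cat >> h.py <<'E'
TH=-.086
def W(x,y,z):
    "chest frame (m) -> world"
    a=np.array([x+.425,y+.0045]); c,s=np.cos(TH),np.sin(TH)
    return np.array([c*a[0]-s*a[1],s*a[0]+c*a[1],z])
E
python3 - <<'E'
from h import *
o=[np.pi,.1,np.pi+TH]
X=-.0115
p=np.array(env.read_state()["tool_pos"])
pts=[W(X-.045,-.24,.235),W(X-.045,.06,.235),W(X-.03,.06,.155),W(X,.06,.082)]
print([env.solve_ik(q,o) is not None for q in pts+[W(X,.06,.0535)]])
env.servo_line(pts[0],o,max_speed=.2)
for q in pts[1:]: env.servo_line(q,o,max_speed=.2)
s=env.read_state(); print(s["grip_width"],s["time_s"],s["tool_pos"],pts[-1])
for n in("top","scene"):
    c=cap(n); cv2.imwrite(f"pics/{n}3.png",c["image"])
c=cv2.imread("pics/scene3.png"); t=cv2.imread("pics/top3.png")
cv2.imwrite("pics/m3.png",np.vstack([cv2.resize(c[160:310,270:430],(480,450),interpolation=2)[:300],cv2.resize(t[180:280,270:430],(480,300),interpolation=2)]))
E
```

```text
[True, True, True, True, True]
0.012138468353917315 16.2333 [0.41733671 0.02872641 0.08290952] [0.41751198 0.02874444 0.082     ]
```

View pics/m3.png

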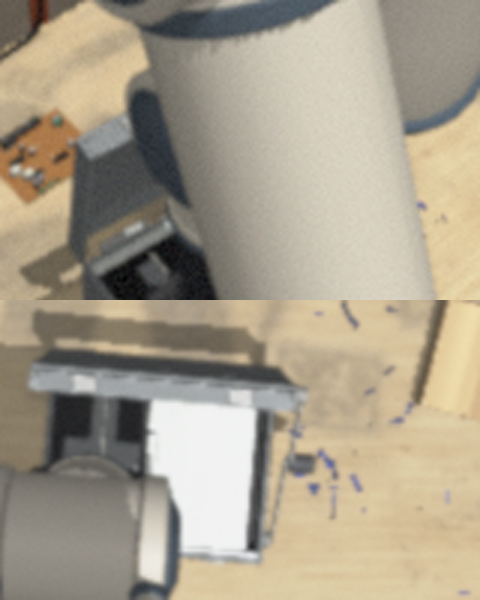

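The arm hides most of the view; in the top half-crop the blade shows over the trough at about (103,420), and the chest is undisturbed. Lower and release.

```bash
python3 - <<'E'
from h import *
import pickle
o=[np.pi,.1,np.pi+TH]; X=-.0115
print(env.servo_line(W(X,.06,.0535),o,max_speed=.06,guard=5)); s=env.read_state(); print(s["tool_pos"],s["wrist_force"])
env.set_gripper(.03); print(env.read_state()["wrist_force"])
env.servo_line(W(X,.06,.09),o,max_speed=.15)
env.servo_line(W(X-.05,.03,.22),o,max_speed=.3)
env.servo_line(W(.02,-.05,.24),[np.pi,0,np.pi+TH],max_speed=.3)
c=wristcap(); cv2.imwrite("pics/w4.png",c["image"]); t=cap("top"); pickle.dump(t,open("t4.pkl","wb"))
cv2.imwrite("pics/t4.png",cv2.resize(np.hstack([t["image"][190:275,270:390]]),None,fx=4,fy=4,interpolation=2)); print(env.read_state()["time_s"])
E
```

```text
True
[0.41762464 0.02873268 0.05291764] [0.35812698 0.07471905 9.78439161]
[2.98974771 0.25113562 1.06972335]
18.8333
```

View pics/w4.png

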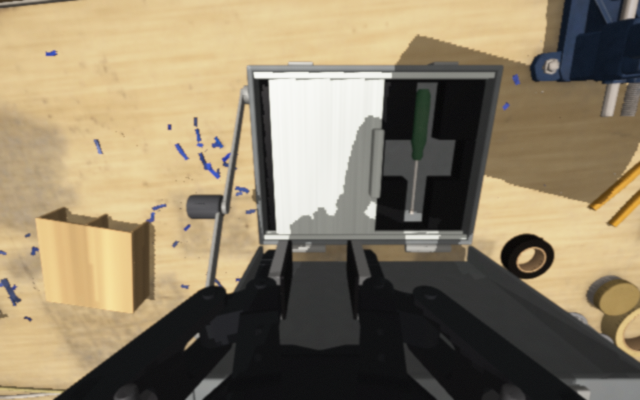

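The screwdriver lies in its trough, slightly skewed: handle end (423,90), tip (412,215). The rib is at (377,165) and the button at (205,207). I check its flatness by depth and push the cover.

```bash
python3 - <<'E'
from h import *
import pickle
t=pickle.load(open("t4.pkl","rb")); P=cloud(t)
th=TH; R=np.array([[np.cos(th),np.sin(th)],[-np.sin(th),np.cos(th)]]); q=P.copy(); q[...,:2]=P[...,:2]@R.T-[.425,.0045]
for x in np.arange(-.075,.05,.01):
    m=(abs(q[...,0]-x)<.005)&(abs(q[...,1]-.06)<.011); print(round(x*1000),(np.percentile(q[m][:,2],[10,50,90])*1000).round() if m.sum() else None)
env.set_gripper(0)
o=[np.pi,.1,np.pi+TH]; X=-.012
env.servo_line(W(X,-.03,.13),o,max_speed=.3)
print(env.servo_line(W(X,-.03,.0858),o,max_speed=.12,guard=6))
print(env.servo_line(W(X,.065,.0858),o,max_speed=.08,guard=8)); print(env.read_state()["wrist_force"],env.read_state()["tool_pos"])
print(env.servo_line(W(X,.105,.0858),o,max_speed=.03,guard=8)); s=env.read_state(); print(s["wrist_force"],s["tool_pos"],W(X,.09,0),s["time_s"])
E
```

```text
-75 [24. 28. 50.]
-65 [27. 39. 42.]
-55 [25. 38. 43.]
-45 [25. 40. 41.]
-35 [27. 39. 45.]
-25 [25. 36. 44.]
-15 [27. 39. 43.]
-5 [26. 34. 41.]
5 [24. 27. 38.]
15 [23. 27. 33.]
25 [24. 26. 27.]
35 [22. 27. 33.]
45 [24. 27. 31.]
False
False
[-0.00981525  0.12643888 -0.09772521] [0.4171948  0.03355371 0.08574602]
True
[ -0.04554368 -13.67455862  -0.57024112] [0.41971378 0.06211745 0.08562839] [0.41959065 0.05867652 0.        ] 22.6083
```

The screwdriver lies flat (handle top ≈ 40 mm, blade ≈ 27 mm) and the cover has stopped at the wall. Now the stay's button.

```bash
python3 - <<'E'
from h import *
from scipy.spatial.transform import Rotation as Ro
import pickle
o0=[np.pi,.1,np.pi+TH]
env.servo_line(W(-.014,.085,.0858),o0,max_speed=.1)
env.servo_line(W(-.02,.05,.2),o0,max_speed=.3)
a=.4; Rc=Ro.from_euler("z",TH)
R=Rc*Ro.from_euler("x",a)*Ro.from_euler("xyz",[np.pi,0,np.pi]); o=R.as_euler("xyz")
d=np.array([0,np.sin(a),-np.cos(a)])
def T(x,y,z): q=np.array([x,y,z])-.022*d; return W(*q)
pts=[T(.0,-.143,.2),T(.023,-.143,.175),T(.025,-.143,.156),T(.048,-.145,.128)]
print([env.solve_ik(p,o) is not None for p in pts])
env.servo_line(pts[0],o,max_speed=.25)
c=cap("top"); print(env.read_state()["time_s"]); cv2.imwrite("pics/t5.png",cv2.resize(c["image"][180:280,270:410],None,fx=4,fy=4,interpolation=2))
print(env.servo_line(pts[1],o,max_speed=.1,guard=8),env.servo_line(pts[2],o,max_speed=.06,guard=15),env.read_state()["wrist_force"])
print(env.servo_line(pts[3],o,max_speed=.05,guard=20)); s=env.read_state(); print(s["wrist_force"],s["tool_pos"],pts[3],s["time_s"])
c=cap("scene"); t=cap("top"); pickle.dump((c,t),open("s6.pkl","wb"))
cv2.imwrite("pics/m6.png",np.vstack([cv2.resize(c["image"][160:310,280:430],(500,500),interpolation=2)[:300],cv2.resize(t["image"][185:275,265:415],(500,300),interpolation=2)]))
P=cloud(t); th=TH; Rm=np.array([[np.cos(th),np.sin(th)],[-np.sin(th),np.cos(th)]]); P[...,:2]=P[...,:2]@Rm.T-[.425,.0045]
l=P[(P[...,2]>.15)&(P[...,2]<.3)&(abs(P[...,1]-.03)<.08)&(P[...,0]>-.02)]; print("lid top",l[l[:,2]>np.percentile(l[:,2],95)].mean(0), "xmin",l[:,0].min())
E
```

```text
[True, True, True, True]
24.7583
False False [-0.32017104  0.65991755 -0.44037826]
False
[2.28960672 1.85819361 2.35818889] [ 0.45892778 -0.1889686   0.14783173] [ 0.45844794 -0.18914417  0.14826334] 26.5917
lid top [0.07303661 0.04420404 0.25622347] xmin 0.05786951016866926
```

View pics/m6.png

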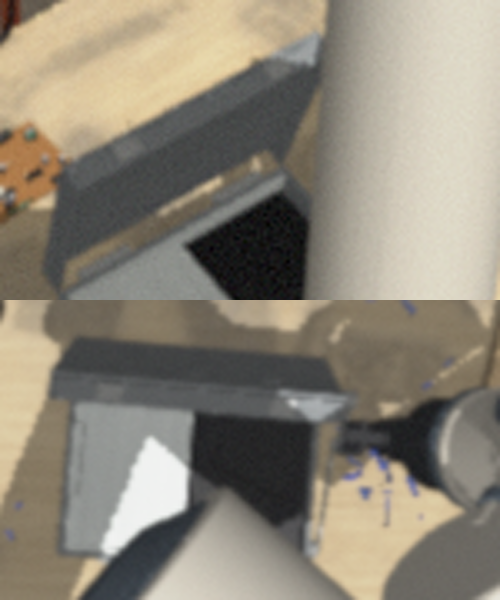

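The cover is shut, with grey plate over the left half. The finger is on the button at (365,435). I need to compare the lid's position before and after.

```bash
python3 - <<'E'
from h import *
import pickle
t4=pickle.load(open("t4.pkl","rb")); c6,t6=pickle.load(open("s6.pkl","rb"))
th=TH; Rm=np.array([[np.cos(th),np.sin(th)],[-np.sin(th),np.cos(th)]])
for t in (t4,t6):
    P=cloud(t); P[...,:2]=P[...,:2]@Rm.T-[.425,.0045]
    for ys in(-.05,.07):
        l=P[(P[...,2]>.08)&(P[...,2]<.3)&(abs(P[...,1]-ys)<.02)&(P[...,0]>.02)]
        print(ys,"xmin %.4f zmax %.4f"%(np.percentile(l[:,0],3),np.percentile(l[:,2],97)))
        for z in(.12,.16,.2,.23,.25):
            k=l[abs(l[:,2]-z)<.012]; print("   z%.2f"%z,len(k),np.percentile(k[:,0],[5,95]).round(4) if len(k) else "")
E
```

```text
-0.05 xmin 0.0773 zmax 0.2577
   z0.12 11 [0.11   0.1126]
   z0.16 11 [0.106  0.1087]
   z0.20 10 [0.1001 0.1026]
   z0.23 11 [0.0964 0.0989]
   z0.25 104 [0.0773 0.0957]
0.07 xmin 0.0721 zmax 0.2577
   z0.12 6 [0.1105 0.1127]
   z0.16 9 [0.1051 0.107 ]
   z0.20 12 [0.1004 0.103 ]
   z0.23 16 [0.0965 0.0994]
   z0.25 139 [0.0722 0.0952]
-0.05 xmin 0.0593 zmax 0.2553
   z0.12 16 [0.1054 0.1097]
   z0.16 24 [0.0976 0.1025]
   z0.20 22 [0.0893 0.0943]
   z0.23 21 [0.0842 0.088 ]
   z0.25 145 [0.059  0.0826]
0.07 xmin 0.0593 zmax 0.2568
   z0.12 18 [0.1054 0.1093]
   z0.16 17 [0.097  0.1016]
   z0.20 23 [0.0897 0.0945]
   z0.23 23 [0.0841 0.0881]
   z0.25 143 [0.0591 0.0827]
```

The lid has come forward about 4°, with its top edge 13 mm forward, so the stay is broken. I press a little more to be sure, then retract and check before closing the lid.

```bash
python3 - <<'E'
from h import *
from scipy.spatial.transform import Rotation as Ro
import pickle
a=.4; Rc=Ro.from_euler("z",TH)
o=(Rc*Ro.from_euler("x",a)*Ro.from_euler("xyz",[np.pi,0,np.pi])).as_euler("xyz")
d=np.array([0,np.sin(a),-np.cos(a)])
def T(x,y,z): q=np.array([x,y,z])-.022*d; return W(*q)
print(env.servo_line(T(.052,-.145,.123),o,max_speed=.04,guard=15),env.read_state()["wrist_force"])
env.servo_line(T(.045,-.17,.17),o,max_speed=.15)
env.servo_line(T(.0,-.18,.33),o,max_speed=.3)
o0=[np.pi,.1,np.pi+TH]
def tcp(al,r=.15,gap=0):
    C=np.array([.093-r*np.cos(al)+.024*np.sin(al),0,.066+r*np.sin(al)+.024*np.cos(al)])+gap*np.array([np.sin(al),0,np.cos(al)])
    dd=np.array([np.sin(.1),0,-np.cos(.1)]);e=np.array([np.cos(.1),0,np.sin(.1)])
    return W(*(C+.011*e-.022*dd))
print([env.solve_ik(tcp(x),o0) is not None for x in np.radians([80,60,40,20,0])])
env.servo_line(W(.05,-.10,.34),o0,max_speed=.3)
s=tcp(np.radians(79),gap=.022); print(s)
env.servo_line([s[0],s[1],.34],o0,max_speed=.25)
t=cap("top");c=cap("scene"); pickle.dump(t,open("t7.pkl","wb")); cv2.imwrite("pics/s7.png",c["image"][100:330,200:480]); print(env.read_state()["time_s"],env.read_state()["tool_pos"])
P=cloud(t); th=TH; Rm=np.array([[np.cos(th),np.sin(th)],[-np.sin(th),np.cos(th)]]);P[...,:2]=P[...,:2]@Rm.T-[.425,.0045]
l=P[(P[...,2]>.08)&(P[...,2]<.3)&(P[...,1]>.06)&(P[...,1]<.12)&(P[...,0]>.02)]
for z in(.12,.16,.2,.23,.25):
    k=l[abs(l[:,2]-z)<.012]; print("   z%.2f"%z,len(k),np.percentile(k[:,0],[5,50,95]).round(4) if len(k) else "")
E
```

```text
False [0.76250032 0.79443338 2.27381105]
[True, True, True, True, True]
[ 0.54166092 -0.04218133  0.24500955]
29.7 [ 0.54117851 -0.04348142  0.33976759]
   z0.12 0 
   z0.16 0 
   z0.20 0 
   z0.23 0 
   z0.25 0
```

View pics/s7.png

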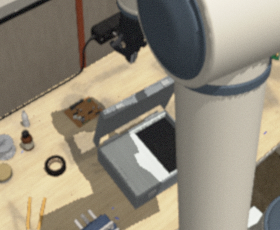

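The gripper is above and behind the lid at (125,50), the lid stands ahead of it, and the cover is shut. I go down behind the lid and follow its arc.

```bash
cat >> h.py <<'E'
def tcp(al,r=.15,gap=0):
    C=np.array([.093-r*np.cos(al)+.024*np.sin(al),0,.066+r*np.sin(al)+.024*np.cos(al)])+gap*np.array([np.sin(al),0,np.cos(al)])
    dd=np.array([np.sin(.1),0,-np.cos(.1)]);e=np.array([np.cos(.1),0,np.sin(.1)])
    return W(*(C+.011*e-.022*dd))
E
python3 - <<'E'
from h import *
o0=[np.pi,.1,np.pi+TH]
if env.servo_line(tcp(np.radians(79),gap=.022),o0,max_speed=.12,guard=6): print("touch!",env.read_state()["tool_pos"]); raise SystemExit
for al in list(range(76,0,-8))+[1.5]:
    h=env.servo_line(tcp(np.radians(al)),o0,max_speed=.07,guard=15); s=env.read_state(); print(al,h,s["wrist_force"].round(1),round(s["time_s"],1))
    if h: break
E
```

```text
76 False [ 0.1 -0.1  0.3] 31.2
68 False [-0.5  0.1 -0.2] 31.7
60 False [ 1.4 -0.7 -0.2] 32.1
52 False [-0.7  0.1  0.1] 32.6
44 False [ 0.1  0.4 -0.5] 33.0
36 False [0.1 0.8 0.1] 33.5
28 False [ 0.6 -0.1 -0. ] 33.9
20 False [0.4 0.4 0.3] 34.4
12 False [-0.1 -0.3  0.4] 34.8
4 False [ 0.3  0.2 -0.1] 35.3
1.5 False [-0.3 -0.1  0.3] 35.5
```

```bash
python3 - <<'E'
from h import *
t=cap("top");c=cap("scene")
cv2.imwrite("pics/m8.png",np.hstack([c["image"][100:330,200:480],t["image"][90:320,220:440]]))
P=cloud(t); Rm=np.array([[np.cos(TH),np.sin(TH)],[-np.sin(TH),np.cos(TH)]]);P[...,:2]=P[...,:2]@Rm.T-[.425,.0045]
for x in np.arange(-.1,.12,.02):
    k=P[(abs(P[...,0]-x)<.01)&(P[...,1]>.06)&(P[...,1]<.11)&(P[...,2]<.3)]; print(round(x,2),len(k),np.percentile(k[:,2],[10,50,90]).round(3) if len(k) else "")
E
```

```text
-0.1 3 [0.019 0.082 0.09 ]
-0.08 19 [0.093 0.096 0.097]
-0.06 49 [0.092 0.094 0.097]
-0.04 95 [0.091 0.094 0.097]
-0.02 103 [0.09  0.094 0.097]
0.0 105 [0.09  0.093 0.096]
0.02 101 [0.09  0.093 0.096]
0.04 105 [0.089 0.091 0.095]
0.06 101 [0.089 0.092 0.094]
0.08 103 [0.088 0.09  0.094]
0.1 81 [-0.002  0.068  0.09 ]
```

View pics/m8.png

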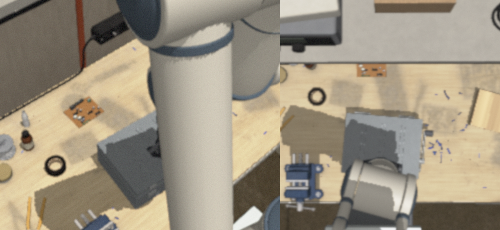

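The lid has followed the finger and is now about 1.5° short of closed (left picture (130,170)). I press the last few millimetres, back off and verify.

```bash
python3 - <<'E'
from h import *
o0=[np.pi,.1,np.pi+TH]
p=tcp(0); 
h=env.servo_line(p-[0,0,.008],o0,max_speed=.02,guard=12); s=env.read_state(); print(h,s["wrist_force"],s["tool_pos"],p)
env.dwell(.3); print(env.read_state()["wrist_force"])
env.servo_line(p+[0,0,.06],o0,max_speed=.15)
env.servo_line(W(-.05,-.3,.25),o0,max_speed=.3)
t=cap("top"); cv2.imwrite("pics/t9.png",t["image"][130:310,160:480])
P=cloud(t); Rm=np.array([[np.cos(TH),np.sin(TH)],[-np.sin(TH),np.cos(TH)]]);P[...,:2]=P[...,:2]@Rm.T-[.425,.0045]
k=P[(abs(P[...,0])<.085)&(abs(P[...,1])<.11)]; A=np.c_[k[:,0],np.ones(len(k))]; print(len(k),np.linalg.lstsq(A,k[:,2],rcond=None)[0],env.read_state()["time_s"])
E
```

```text
True [-3.66068343  0.0775641  23.51238651] [ 0.3760257  -0.02791048  0.11208839] [ 0.37574288 -0.0278771   0.11298826]
[-2.98342867  0.73669081 16.7832387 ]
4998 [4.33976062 0.2922149 ] 38.2
```

View pics/t9.png

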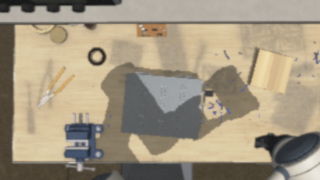

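The lid lies closed at (165,105), and the pliers (55,85), tape (97,55) and board (152,30) are where they were. I'll confirm with a robust plane check, then hand in.

```bash
python3 - <<'E'
from h import *
t=cap("top"); P=cloud(t); Rm=np.array([[np.cos(TH),np.sin(TH)],[-np.sin(TH),np.cos(TH)]]);P[...,:2]=P[...,:2]@Rm.T-[.425,.0045]
k=P[(abs(P[...,0])<.085)&(abs(P[...,1])<.11)&(P[...,2]<.2)]; f=np.linalg.lstsq(np.c_[k[:,0],np.ones(len(k))],k[:,2],rcond=None)[0]; print(len(k),f)
if abs(f[0])<.012 and abs(f[1]-.09)<.003: env.dwell(.3); print(env.hand_in())
E
```

```text
3881 [-0.00047266  0.09033284]
the job is handed in; nothing more can be done
None
```

I handed the job in at about 39 s: the screwdriver lies flat in its trough, the cover is shut, the stay is broken, and the lid measures flat at its closed height of 90 mm; the pliers, tape and board look untouched.

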